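# Scrap the bar that failed the straightness check

## Robot

A 6-joint arm with a two-finger parallel gripper is mounted at the origin on a cart in front of the work surface, level with it; the furniture and walls round the work are solid. World frame = base frame: x ahead of the robot, y to its left, z up, the work surface at z = 0. Lengths are in m, angles in rad, forces in N, time in s.
With the tool pointing down it reaches from about 0.225 to 0.875 m from the base axis. Payload 3.4 kg.
Tool frame: the origin (TCP) lies at the very end of the fingers, on their centre line; the grasp point (between the pads) lies 19 mm behind it; z points along the fingers, y is the direction in which the jaws open and shut (so a half turn about z gives the same grasp; the last joint's range is limited). The gripper opens to 85 mm and grips with 20 to 120 N. Pads are 22 mm wide; open, the fingers measure 114 mm over their backs; the gripper's body (76 mm by 85 mm) begins 54 mm behind the grasp point. The pads swing forward as they close: fully open they stand 13 mm farther back than shut.
Start: joints at [-1.376, 0.276, 1.505, -0, 1.361, -0.121], TCP at [0.179, -0.547, 0.231] pointing down, gripper open.
Joint ranges: [-2.89, 2.89], [-0.75, 2.08], [0.22, 2.7], [-1.18, 4.32], [0.11, 2.71], [-2.7, 2.7]. Speed limits (rad/s): [2.57, 2.57, 3.14, 3.14, 3.14, 3.14].

## Interface

Orientations are given as a unit quaternion [w, x, y, z].
In Python, from rig import get_state, get_image, camera_model, sign_off gives the robot as it stands. The module is installed in compiled form; this text tells all that it offers.
- The arm moves only by the tool drive_tool, never from a script. Its argument "motion" is text: rows parted by semicolons, each of 7 numbers parted by spaces: the turn, a rotation vector about the tool's x, y, z in degrees, then the shift along the tool's x, y, z in m, then the opening in per cent of the stroke, from 0 (shut) to 100 (fully open). In form: wx wy wz tx ty tz hand; .... A call has 1 to 12 rows; each row shifts and turns the pose as measured when the row begins, along the tool's axes as they then stand; what a row does not reach is not made up. A row lasts 1/8 s, in which the tool goes at most 62.5 mm and 10.7 degrees, less where a joint would pass 70% of its speed; a pose out of reach is approached as far as the arm can. A call is refused whole if a number of a shift passes 0.0625 or a number of a turn 10.7, either way. A call with a gripper value outside its range is refused whole. The fingers move at their own pace and stop on an object; "newtons" is the grip in N (left out, the last holds). Time passes only in rows, so rows that do not move let the fingers close. It gives the time, the measured TCP pose, the force and the opening at its end, in the units of the state.
- get_state(): the state, without advancing time (a new reading comes with each control period).
- get_image(name): name is "scene" or "side" or "wrist"; returns (picture, depth): 400x640x3 uint8, red, green, blue; 400x640 float32, m along the optical axis (not along the pixel's ray), 0 where there is no reading.
- camera_model(name): a dict with "camera_matrix" (3x3 intrinsics, pixels), "D" ([k1, k2, p1, p2, k3] as OpenCV has them; the pictures are not rectified), "cam_to_world" (4x4, takes a point from camera to world coordinates); the wrist camera has in their place "T_tool_cam" (4x4, takes a point from camera to tool coordinates, whose origin is the TCP and whose axes are the flange's). Camera axes: x right, y up, looking along -z (the intrinsics and any distortion apply to the point x, -y, -z); pixel columns grow to the right and rows downward; lengths in m; the calibration is good to about 2 mm. A picture is of the moment at which its call begins: read the wrist's pose just before it. camera_model takes no time and is no camera call.
- sign_off(): hands the job in, once; it reports no verdict.
The state is a dict: "clock": time; "qpos": joint angles; "qd": joint speeds; "effort": joint torques, N m; "position": TCP position; "ee_rot": TCP orientation; "contact_force": force on the tool from outside, world axes, zero at the start; "moment": the same for the moment, N m; "width": finger opening in m.
Only numpy, scipy, OpenCV 4.12 (cv2) and the standard library are available. Lean on these libraries where they do the work, as an engineer would, in place of code of your own. Each camera call takes 0.05 s, during which the arm holds its last target.

## Task

The steel extension bar lying on the two V-blocks has failed its straightness check. Swing the keeper arm clear of it, lift the bar out and drop it into the translucent scrap tray so that it lies wholly inside, below the rim, then swing the keeper arm fully home again over the empty V-blocks. Leave the other extension bar, and the tray itself, where they are.

Things in the scene. Friction and masses are not known exactly. Their poses are not given: they have to be found in the camera images.
- v_fixture: steel check fixture fixed to the bench; it may stand left or right of the middle, the tray then on the other side, yaw -0.4 to 0.4 rad. Base plate 135 x 130 x 12 mm; two V-blocks 14 mm thick, centred 45 mm either side of its origin along its y axis; the bar lies in them along y, above the origin (on the bench). Pivot post on its -x side (towards the robot). 76 mm are free between the blocks for fingers
- v_seat (a point): middle of the fixture, on the axis of a bar lying in it: half-way between the two V-blocks, 55 mm above the bench and 43 mm above the base plate. The V-blocks reach no more than 3 mm above this height
- keeper_pivot (a point): point on the upright axis of the keeper arm's pivot post, 70 mm from v_seat towards the fixture's -x, 96 mm above the bench (knob height). Post 18 mm thick (foot 28 mm), with hub and cap 81 mm high
- keeper (a joint): angle of the keeper arm about the pivot: 0 = fully home, at its stop, the arm pointing along the fixture's x axis across the middle of the bar, 3 mm above it; grows as it swings anticlockwise seen from above, to a stop at 1.75. Clear of the bar from about 0.8 on. At the start 0 to 0.25. Light friction (about 1 N at the knob); it stays where it is left
- keeper_knob (a point): middle of the black upright round knob (18 mm diameter, 34 mm high, from 74 to 108 mm above the bench; this point 96 mm) on the free end of the aluminium keeper arm, 105 mm from the pivot axis; moves with the arm. Arm 14 mm wide (20 mm round the knob), 6 mm thick, underside 68 mm above the bench
- reject_bar_center (a point): centre of the steel extension bar that lies on the V-blocks (21 mm diameter, 141 mm long, 0.15 to 0.3 kg); its y axis runs along the bar. At the start its axis is 55 mm above the bench
- reject_bar_end_a (a point): middle of that bar's end on its own +y side, 70 mm from its centre, on its axis
- reject_bar_end_b (a point): middle of that bar's end on its own -y side, 70 mm from its centre, on its axis
- scrap_tray: translucent white plastic tray, loose on the bench (0.45 kg), open on top, 138 x 198 mm over the rim, long side along its y axis, 60 mm high; inside 120 x 180 mm, floor and upright walls 2 mm thick. Origin at the centre of its underside; yaw -0.3 to 0.3. A scrapped lever and a bolt (12 and 14 mm high) lie in it by the long walls; 18 mm either side of its long middle line is free
- good_bar_center (a point): centre of the other, like extension bar (21 mm diameter, 141 mm long), lying on the bench near the middle between fixture and tray, 10.5 mm above the bench; to be left alone
There are look-alikes about, which are no part of the job. There is more than one size of the v_fixture; the one meant has the size given above.

How it is judged:
On the way, in this order (a step that is already met when the one before it is completed fails the run):
1. the keeper arm is swung clear while the bar still lies on the V-blocks (value of joint keeper above 0.8 rad and distance between reject_bar_center and v_seat below 0.03 m), for 0.1 s.
2. the bar lies in the tray, below the rim, let go (z of each of reject_bar_end_a, reject_bar_end_b in the frame of scrap_tray below 0.05 m and x of reject_bar_center in the frame of scrap_tray between -0.058 and 0.058 m and y of reject_bar_center in the frame of scrap_tray between -0.05 and 0.05 m and contact force between the fingers and reject_bar below 0.1 N), for 0.2 s.
At the end, for the whole second after the job is handed in: The failed bar lies at rest inside the scrap tray, its centre between the tray's walls and both its ends less than 50 mm above the tray's underside (below the 60 mm rim), and the keeper arm is home, within 0.1 rad of its stop (z of each of reject_bar_end_a, reject_bar_end_b in the frame of scrap_tray below 0.05 m and x of reject_bar_center in the frame of scrap_tray between -0.058 and 0.058 m and y of reject_bar_center in the frame of scrap_tray between -0.05 and 0.05 m and linear speed of reject_bar below 0.03 m/s and value of joint keeper below 0.1 rad); the robot touches nothing.
It fails at once if the other extension bar is moved by more than 30 mm (distance of good_bar_center from where it was at the start of the episode above 0.03 m).
It fails at once if the tray is shifted by more than 40 mm (distance of scrap_tray from where it was at the start of the episode above 0.04 m).
It also fails if it takes over 72 s, if anything falls off the work surface, if the arm or the gripper's body presses on something with over 40 N, if the wrist force passes 120 N, or if a joint passes its speed limit or range.

## Working session

There is one attempt and no reset: what is moved stays moved. The work goes in short steps, Python scripts to look and compute and a tool call to move; the robot and the scene stay as the last step left them, time stands still between calls to the robot, and variables do not carry over. Pictures are saved under pics/ and viewed, and the job is handed in when it is done.

Besides the shell and the picture viewer there is one more tool, called as name(argument=value, ...) on one line, values as JSON. drive_tool: Moves the arm, as the interface text tells. Its arguments: {"type":"object","properties":{"motion":{"type":"string"},"newtons":{"type":"number"}},"required":["motion"]}

```bash
mkdir -p pics; cat > h.py <<'E'
import numpy as np, cv2
from rig import get_state,get_image,camera_model
from scipy.spatial.transform import Rotation as R
def T_cam(name,st=None):
    m=camera_model(name)
    if 'cam_to_world' in m: return np.array(m['camera_matrix']),np.array(m['D']),np.array(m['cam_to_world'])
    q=st['ee_rot'];T=np.eye(4);T[:3,:3]=R.from_quat([q[1],q[2],q[3],q[0]]).as_matrix();T[:3,3]=st['position']
    return np.array(m['camera_matrix']),np.array(m['D']),T@np.array(m['T_tool_cam'])
def rays(name,uv,st=None):
    K,D,T=T_cam(name,st)
    p=cv2.undistortPoints(np.array(uv,float).reshape(-1,1,2),K,D).reshape(-1,2)
    d=np.c_[p[:,0],-p[:,1],-np.ones(len(p))]
    return T[:3,3],d@T[:3,:3].T
def onplane(name,uv,z,st=None):
    o,d=rays(name,uv,st); t=(z-o[2])/d[:,2]; return o+d*t[:,None]
def proj(name,P,st=None):
    K,D,T=T_cam(name,st); P=np.atleast_2d(P); c=(P-T[:3,3])@T[:3,:3]; c=c*[1,-1,-1]
    return cv2.projectPoints(c.reshape(-1,1,3),np.zeros(3),np.zeros(3),K,D)[0].reshape(-1,2)
def cloud(name,depth,st=None):
    h,w=depth.shape; u,v=np.meshgrid(np.arange(w),np.arange(h))
    o,d=rays(name,np.c_[u.ravel(),v.ravel()],st)
    P=o+d*depth.reshape(-1,1); P[depth.ravel()==0]=np.nan
    return P.reshape(h,w,3)
def take(name,tag):
    st=get_state(); im,de=get_image(name)
    cv2.imwrite(f'pics/{tag}.png',im[...,::-1]); np.savez(f'pics/{tag}.npz',im=im,de=de,st=np.array(st,dtype=object)); return st,im,de
def load(tag):
    z=np.load(f'pics/{tag}.npz',allow_pickle=True); return z['st'].item(),z['im'],z['de']
E
python3 - <<'E'
from h import *
for n in ['scene','side','wrist']: st,im,de=take(n,n+'0'); print(n,T_cam(n,st)[2].round(3), (de>0).mean())
print(st)
E
```

```text
scene [[-0.457  0.45  -0.767 -0.269]
 [-0.889 -0.216  0.403  0.394]
 [ 0.016  0.867  0.499  0.575]
 [ 0.     0.     0.     1.   ]] 0.9958046875
side [[ 0.959  0.195 -0.206  0.234]
 [-0.284  0.618 -0.734 -0.931]
 [-0.015  0.762  0.648  0.897]
 [ 0.     0.     0.     1.   ]] 0.99585546875
wrist [[ 0.311  0.899  0.308  0.259]
 [-0.951  0.294  0.099 -0.521]
 [-0.001 -0.324  0.946  0.373]
 [ 0.     0.     0.     1.   ]] 0.996140625
{'clock': 0.1, 'qpos': array([-1.37600615e+00,  2.76551189e-01,  1.50599849e+00,  4.13072050e-05,
        1.36070480e+00, -1.20971523e-01]), 'qd': array([ 0.00018664, -0.00011225, -0.00146237, -0.00083293, -0.0013795 ,
       -0.00078197]), 'effort': array([ 1.46374714e-03, -4.17699444e+01, -2.46405798e+01, -1.02977458e-04,
        5.79172527e-03,  7.73739771e-06]), 'position': array([ 0.17849486, -0.54610517,  0.23051833]), 'ee_rot': array([-8.31092160e-04,  9.87563025e-01,  1.57221442e-01, -1.04793428e-05]), 'contact_force': array([ 0.43125896, -0.0783387 , -0.31346011]), 'moment': array([ 0.03593219,  0.02582747, -0.06163909]), 'width': 0.08547099779628213}
```

View pics/scene0.png

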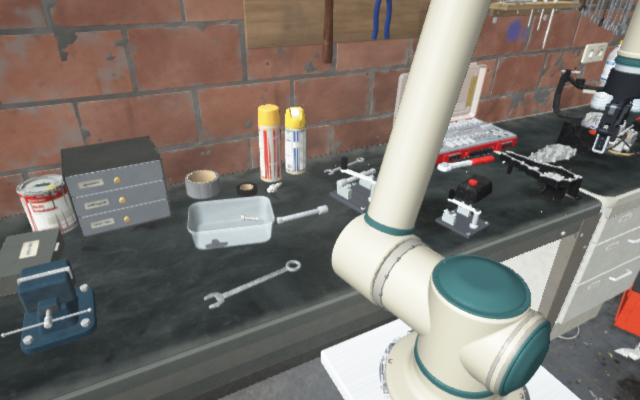

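View pics/side0.png

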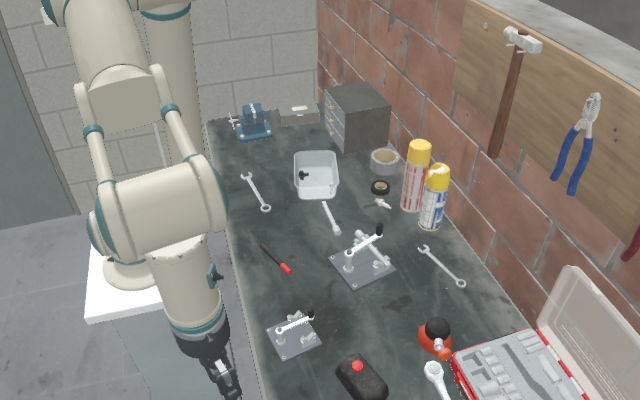

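View pics/wrist0.png

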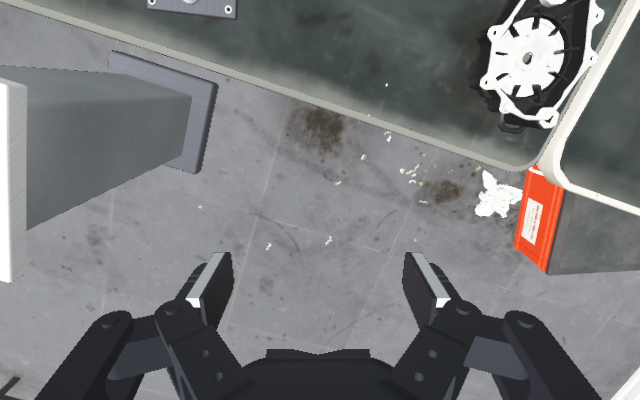

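```bash
python3 - <<'E'
from h import *
st,im,de=load('side0')
c=im[140:360,230:430,::-1]; cv2.imwrite('pics/side0z.png',cv2.resize(c,None,fx=2.7,fy=2.7,interpolation=cv2.INTER_CUBIC))
P=cloud('side',de)
for u,v in [(365,260),(380,230),(293,335),(331,217),(317,175),(349,253)]: print((u,v),P[v,u].round(3))
E
```

```text
(365, 260) [nan nan nan]
(380, 230) [ 0.621 -0.173  0.098]
(293, 335) [ 0.34  -0.353  0.01 ]
(331, 217) [ 0.545 -0.005  0.02 ]
(317, 175) [0.571 0.225 0.003]
(349, 253) [ 0.525 -0.209  0.08 ]
```

View pics/side0z.png

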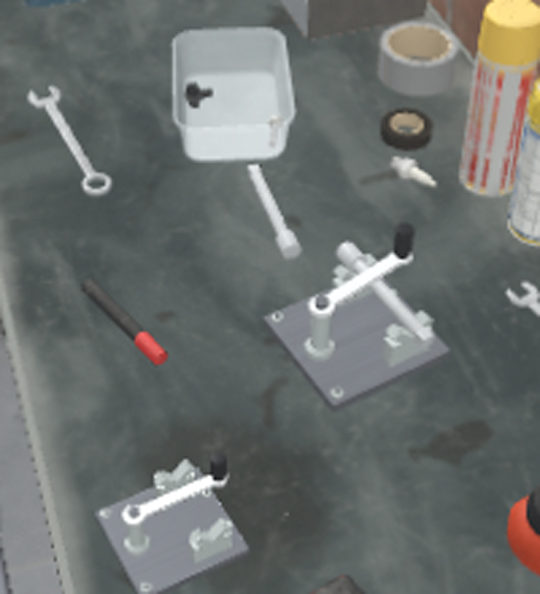

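```bash
python3 - <<'E'
from h import *
st,im,de=load('side0')
P=cloud('side',de)
def rect(m,name):
    q=P[m][:,:2]; r=cv2.minAreaRect(q.astype(np.float32)); print(name,m.sum(),np.round(r[0],3),np.round(r[1],3),round(r[2],1)); print(cv2.boxPoints(r).round(3).tolist())
roi=np.zeros(de.shape,bool); roi[225:295,320:400]=1
z=P[...,2]
rect(roi&(z>.008)&(z<.017),'plate')
rect(roi&(z>.07)&(z<.085),'arm')
roi[:]=0; roi[145:205,285:345]=1
rect(roi&(z>.052)&(z<.07),'rim')
roi[:]=0; roi[200:240,318:345]=1
rect(roi&(z>.012)&(z<.03),'good')
q=P[roi&(z>.012)&(z<.03)]; print(np.nanmean(q,0))
roi[:]=0; roi[215:295,320:400]=1
print('knob',np.nanmean(P[roi&(z>.095)],0),np.nanmax(z[roi]))
E
```

```text
plate 1354 [ 0.581 -0.16 ] [0.256 0.185] 65.0
[[0.4429999887943268, -0.2370000034570694], [0.6110000014305115, -0.3149999976158142], [0.7200000286102295, -0.08299999684095383], [0.5519999861717224, -0.004000000189989805]]
arm 244 [ 0.567 -0.175] [0.121 0.042] 23.9
[[0.503000020980835, -0.1809999942779541], [0.5199999809265137, -0.21899999678134918], [0.6309999823570251, -0.17000000178813934], [0.6140000224113464, -0.13199999928474426]]
rim 359 [0.556 0.189] [0.207 0.137] 75.6
[[0.46399998664855957, 0.10599999874830246], [0.597000002861023, 0.07199999690055847], [0.6480000019073486, 0.2720000147819519], [0.5149999856948853, 0.3059999942779541]]
good 174 [0.543 0.002] [0.02  0.141] 1.1
[[0.531000018119812, 0.0729999989271164], [0.5339999794960022, -0.0689999982714653], [0.5540000200271606, -0.06800000369548798], [0.5519999861717224, 0.0729999989271164]]
[ 0.54393088 -0.00735617  0.0178492 ]
knob [ 0.62210874 -0.16632664  0.10564478] 0.11285298110327846
```

drive_tool(motion="0 0 0 0.045 -0.018 -0.02 100;0 0 0 0.05 -0.021 -0.02 100;0 0 0 0.05 -0.021 -0.02 100;0 0 0 0.05 -0.021 -0.02 100;0 0 0 0.05 -0.021 -0.01 100;0 0 0 0.05 -0.021 0 100;0 0 0 0.05 -0.021 0 100;0 0 0 0.05 -0.021 0 100;0 0 0 0.05 -0.021 0 100;0 0 0 0.03 -0.01 0 100;0 0 0 0 0 0 100")

```text
clock: 1.52
position: [0.5814, -0.2029, 0.3198]
ee_rot: [-0.003, 0.988, 0.156, -0.001]
contact_force: [-0.3, 0.1, -0.0]
width: 0.0857
```

```bash
python3 - <<'E'
from h import *
st,im,de=take('wrist','w1'); take('side','s1'); print(st['position'])
E
```

```text
[ 0.58141984 -0.20293446  0.31984864]
```

View pics/w1.png

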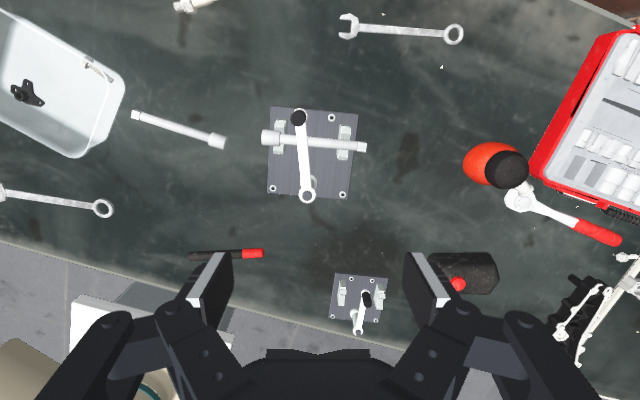

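```bash
python3 - <<'E'
from h import *
st,im,de=load('w1')
c=im[95:210,240:390,::-1]; cv2.imwrite('pics/w1z.png',cv2.resize(c,None,fx=5,fy=5,interpolation=cv2.INTER_CUBIC))
P=cloud('wrist',de,st); z=P[...,2]
roi=np.zeros(de.shape,bool); roi[100:205,255:375]=1
def rect(m,name):
    q=P[m][:,:2]; r=cv2.minAreaRect(q.astype(np.float32)); print(name,m.sum(),np.round(r[0],4),np.round(r[1],3),round(r[2],1)); print(cv2.boxPoints(r).round(3).tolist())
rect(roi&(z>.009)&(z<.016),'plate')
rect(roi&(z>.045)&(z<.067),'bar')
r2=roi.copy()
rect(roi&(z>.069)&(z<.079),'arm')
rect(roi&(z>.069),'arm+')
print('knob',np.nanmean(P[roi&(z>.1)],0), 'post', np.nanmean(P[roi&(z>.078)&(z<.084)],0),(roi&(z>.078)&(z<.084)).sum())
roi[:]=0; roi[100:155,125:230]=1; rect(roi&(z>.008)&(z<.03),'good'); 
E
```

```text
plate 4837 [ 0.569 -0.195] [0.135 0.13 ] 12.5
[[0.48899999260902405, -0.1459999978542328], [0.5170000195503235, -0.27300000190734863], [0.6489999890327454, -0.24400000274181366], [0.6209999918937683, -0.11699999868869781]]
bar 1503 [ 0.596  -0.1905] [0.12  0.098] 65.2
[[0.5260000228881836, -0.2240000069141388], [0.6150000095367432, -0.26499998569488525], [0.6660000085830688, -0.15700000524520874], [0.5770000219345093, -0.11599999666213989]]
arm 855 [ 0.5757 -0.186 ] [0.126 0.022] 21.3
[[0.5130000114440918, -0.19900000095367432], [0.5210000276565552, -0.21899999678134918], [0.6389999985694885, -0.17299999296665192], [0.6309999823570251, -0.15299999713897705]]
arm+ 1128 [ 0.5757 -0.186 ] [0.126 0.022] 21.3
[[0.5130000114440918, -0.19900000095367432], [0.5210000276565552, -0.21899999678134918], [0.6389999985694885, -0.17299999296665192], [0.6309999823570251, -0.15299999713897705]]
knob [ 0.62515089 -0.16422501  0.10741106] post [ 0.53574039 -0.20130598  0.07979853] 83
good 973 [0.5495 0.0033] [0.141 0.021] 87.7
[[0.5360000133514404, -0.06700000166893005], [0.5569999814033508, -0.06800000369548798], [0.5630000233650208, 0.07400000095367432], [0.5419999957084656, 0.07400000095367432]]
```

View pics/w1z.png

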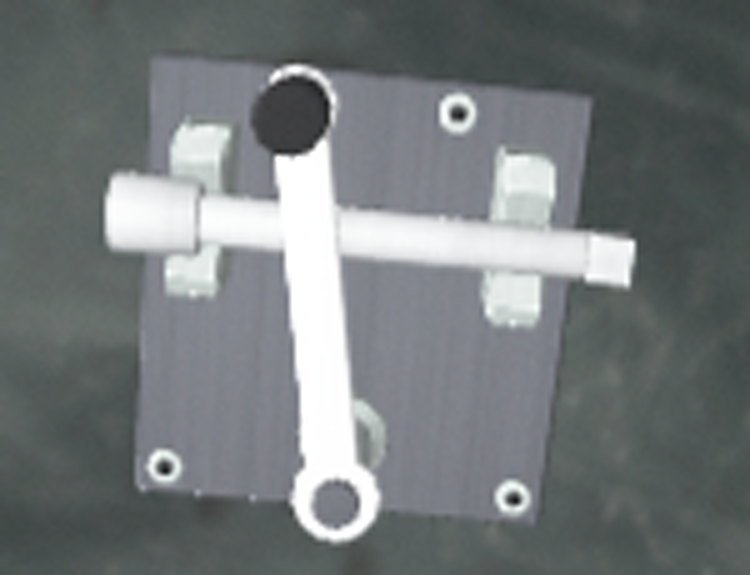

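```bash
python3 - <<'E'
from h import *
st,im,de=load('w1')
f=lambda x,y:(240+(x+.5)/5-.5,95+(y+.5)/5-.5)
a,b=onplane('wrist',[f(105,210),f(635,262)],.055,st); print('bar ends',a,b,(a+b)/2,np.degrees(np.arctan2((a-b)[1],(a-b)[0])),np.linalg.norm(a-b))
pv=onplane('wrist',[f(337,502)],.081,st)[0]; kn=onplane('wrist',[f(290,114)],.108,st)[0]
print('pivot',pv,'knob',kn,np.linalg.norm((kn-pv)[:2]),np.degrees(np.arctan2((kn-pv)[1],(kn-pv)[0])))
psi=np.radians(12.4); print('seat from pivot',pv[:2]+.07*np.array([np.cos(psi),np.sin(psi)]))
# side view of rim
st,im,de=load('s1'); P=cloud('side',de); z=P[...,2]
roi=np.zeros(de.shape,bool); roi[140:210,280:350]=1
m=roi&(z>.05)&(z<.07); r=cv2.minAreaRect(P[m][:,:2].astype(np.float32)); print(r,cv2.boxPoints(r).round(3).tolist())
E
```

```text
bar ends [ 0.58081975 -0.12190189  0.055     ] [ 0.61174608 -0.26294595  0.055     ] [ 0.59628292 -0.19242392  0.055     ] 102.36736310959753 0.14439482850230545
pivot [ 0.52946321 -0.20458304  0.081     ] knob [ 0.62580724 -0.16438734  0.108     ] 0.10439284937471022 22.646387722494932
seat from pivot [ 0.59783027 -0.18955156]
((0.5731651782989502, 0.2246825098991394), (0.2990594506263733, 0.16837498545646667), 62.30606460571289) [[0.42899999022483826, 0.13099999725818634], [0.578000009059906, 0.05299999937415123], [0.7170000076293945, 0.3179999887943268], [0.5680000185966492, 0.3959999978542328]]
```

drive_tool(motion="0 0 -4.7 0.027 -0.0115 0.03 60;0 0 0 0.026 -0.0135 0.03 60;0 0 0 0.004 -0.001 0.05 60;0 0 0 0 0 0.04 60;0 0 0 0 0 0 60")

```text
clock: 2.25
position: [0.6204, -0.1663, 0.1689]
ee_rot: [-0.0, 0.981, 0.192, -0.001]
contact_force: [0.1, 0.1, 0.8]
width: 0.0514
```

```bash
python3 - <<'E'
from h import *
s=get_state(); p=s['position'];q=s['ee_rot'];M=R.from_quat([q[1],q[2],q[3],q[0]]).as_matrix()
print(p,s['qpos'].round(2),s['width']); print(M.round(3)); kn=np.array([.6258,-.1644,.082]); print('tool shift',(M.T@(kn-p)).round(4),np.degrees(np.arctan2(M[1,0],M[0,0])))
E
```

```text
[ 0.62039899 -0.16631667  0.16893119] [-0.37  0.41  1.45 -0.    1.28  0.82] 0.051390823734624294
[[ 0.927  0.376 -0.002]
 [ 0.376 -0.927 -0.   ]
 [-0.002 -0.    -1.   ]]
tool shift [0.0059 0.0003 0.0869] 22.092251611885125
```

drive_tool(motion="0 0 0 0.006 0 0.045 60;0 0 0 0 0 0.035 60;0 0 0 0 0 0.008 60;0 0 0 0 0 0 45")

```text
clock: 2.75
position: [0.6297, -0.1704, 0.0888]
ee_rot: [0.005, 0.982, 0.189, 0.005]
contact_force: [0.1, -0.6, -0.3]
width: 0.0387
```

```bash
python3 - <<'E'
from h import *
st,im,de=take('wrist','w2'); take('side','s2'); print(st['position'],st['contact_force'],st['width'])
E
```

```text
[ 0.62973502 -0.17041997  0.08877562] [ 0.09164984 -0.59099366 -0.3102825 ] 0.0387320710371647
```

View pics/w2.png

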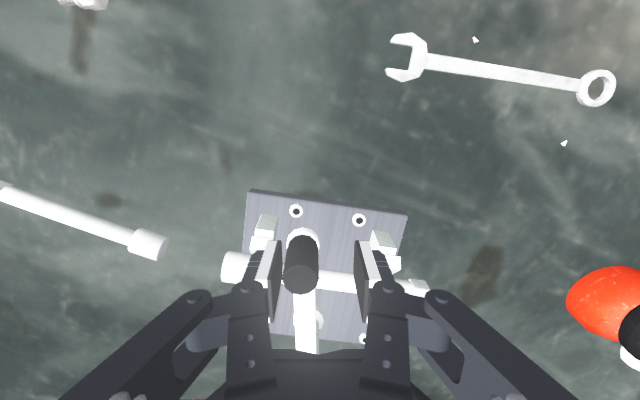

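drive_tool(motion="0 0 0 -0.003 -0.008 0.004 35;0 0 -9 -0.002 -0.018 0 35;0 0 -9 -0.002 -0.018 0 35;0 0 -9 -0.002 -0.018 0 35;0 0 0 0 0 0 35")

```text
clock: 3.48
position: [0.593, -0.1205, 0.0893]
ee_rot: [0.01, 0.908, 0.42, 0.008]
contact_force: [1.1, 0.6, 0.1]
width: 0.0298
```

```bash
cat >> h.py <<'E'
def where():
    s=get_state(); p=s['position'];q=s['ee_rot'];M=R.from_quat([q[1],q[2],q[3],q[0]]).as_matrix()
    pv=np.array([.5295,-.2046]); d=p[:2]-pv
    print('p',p.round(4),'azx',np.degrees(np.arctan2(M[1,0],M[0,0])).round(1),'tilt',M[:2,2].round(3),'armaz',np.degrees(np.arctan2(d[1],d[0])).round(1),'r',np.hypot(*d).round(4),'F',s['contact_force'].round(1),'w',s['width'].round(4))
    return s,p,M
E
python3 -c "
from h import *
where();take('wrist','w3')"
```

```text
Traceback (most recent call last):
  File "h.py", line 32, in where
    print('p',p.round(4),'azx',np.degrees(np.arctan2(M[1,0],M[0,0])).round(1),'tilt',M[:2,2].round(3),'armaz',np.degrees(np.arctan2(d[1],d[0])).round(1),'r',np.hypot(*d).round(4),'F',s['contact_force'].round(1),'w',s['width'].round(4))
                                                                                                                                                                                                                       ^^^^^^^^^^^^^^^^
AttributeError: 'float' object has no attribute 'round'
```

```bash
sed -i "s/s\['width'\].round(4)/round(float(s['width']),4)/" h.py
python3 -c "
from h import *
where();take('wrist','w3')"
```

```text
p [ 0.593  -0.1205  0.0893] azx 49.6 tilt [ 0.024 -0.012] armaz 52.9 r 0.1054 F [1.1 0.6 0.1] w 0.0298
```

View pics/w3.png

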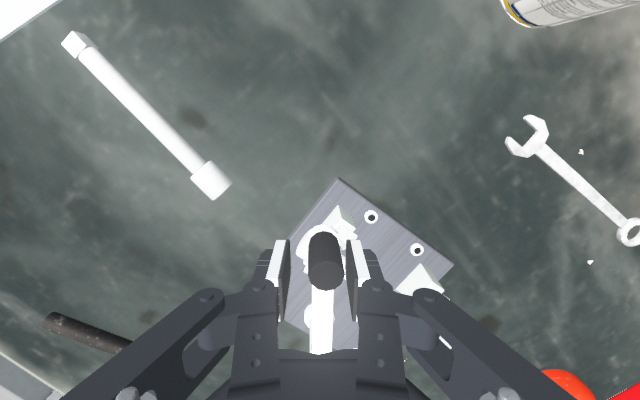

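drive_tool(motion="0 0 -10 -0.001 -0.018 0 35;0 0 -10 -0.002 -0.018 0 35;0 0 -10 -0.002 -0.018 0 35;0 0 -10 -0.002 -0.018 0 35;0 0 0 0 0 0 35;0 0 0 0 0 0 35")

```text
clock: 4.28
position: [0.5349, -0.1006, 0.0907]
ee_rot: [0.02, 0.709, 0.705, 0.008]
contact_force: [0.6, -0.7, 0.2]
width: 0.0298
```

```bash
python3 -c "
from h import *
where();take('wrist','w4')"
```

```text
p [ 0.5349 -0.1006  0.0907] azx 89.7 tilt [ 0.041 -0.017] armaz 87.0 r 0.1042 F [ 0.6 -0.7  0.2] w 0.0298
```

View pics/w4.png

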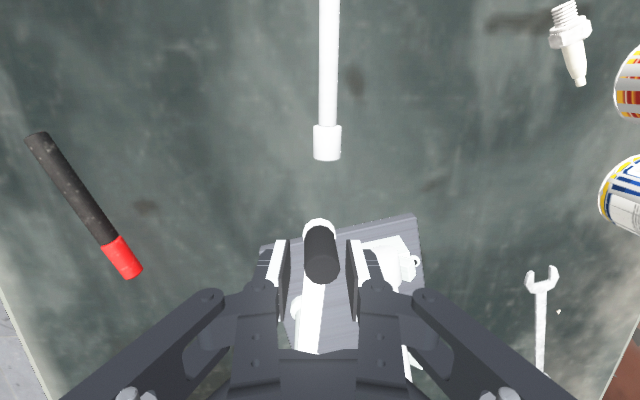

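drive_tool(motion="0 0 -8 -0.002 -0.016 0 35;0 0 0 0 0 0 60;2.3 1 0 0 0 -0.03 60;0 0 0 0 0 -0.05 60;0 0 0 0 0 -0.05 60;0 0 0 0 0 0 60")

```text
clock: 5.08
position: [0.5241, -0.1031, 0.2237]
ee_rot: [0.002, 0.664, 0.748, -0.002]
contact_force: [-0.5, -0.6, 0.4]
width: 0.051
```

```bash
python3 -c "
from h import *
s,p,M=where();take('wrist','w5')
print(M.round(3))
t=np.array([.597,-.191,.14]); print(M.T@(t-p), 'target azx 102.4')"
```

```text
p [ 0.5241 -0.1031  0.2237] azx 96.8 tilt [ 0.002 -0.005] armaz 93.0 r 0.1017 F [-0.5 -0.6  0.4] w 0.051
[[-0.118  0.993  0.002]
 [ 0.993  0.118 -0.005]
 [-0.006  0.001 -1.   ]]
[-0.09547822  0.06191451  0.08425041] target azx 102.4
```

View pics/w5.png

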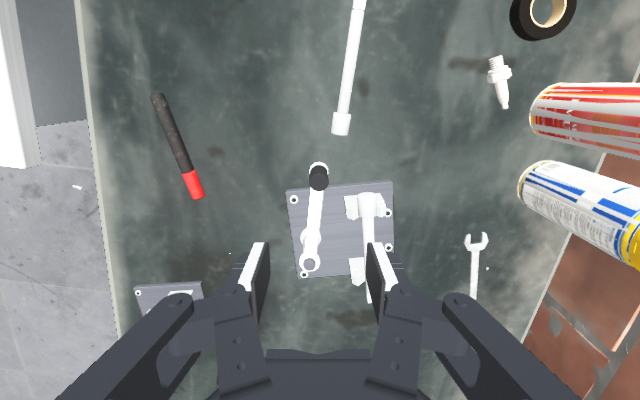

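```bash
python3 -c "
from h import *
st,im,de=load('w5')
pv=onplane('wrist',[(309.5,264)],.081,st)[0]; kn=onplane('wrist',[(318.5,174)],.108,st)[0]
print(pv,kn,np.degrees(np.arctan2((kn-pv)[1],(kn-pv)[0]))-12.4, np.linalg.norm((kn-pv)[:2]))"
```

```text
[ 0.52770228 -0.20217186  0.081     ] [ 0.52422905 -0.09188907  0.108     ] 79.40386904635834 0.1103374614551035
```

drive_tool(motion="0 0 -5.6 -0.03 0.02 0 60;0 0 0 -0.028 0.021 0.01 60;0 0 0 -0.035 0.02 0.01 60;0 0 0 0 0 0 60")

```text
clock: 5.62
position: [0.6002, -0.1834, 0.194]
ee_rot: [-0.004, 0.628, 0.778, -0.004]
contact_force: [-0.2, 0.5, -0.2]
width: 0.0513
```

```bash
python3 -c "
from h import *
s,p,M=where();take('wrist','w6')
t=np.array([.597,-.191,.036]); print(M.T@(t-p), 'target azx 102.4')"
```

```text
p [ 0.6002 -0.1834  0.194 ] azx 102.2 tilt [-0.011  0.   ] armaz 16.7 r 0.0738 F [-0.2  0.5 -0.2] w 0.0513
[-0.00714099 -0.00295637  0.1580552 ] target azx 102.4
```

View pics/w6.png

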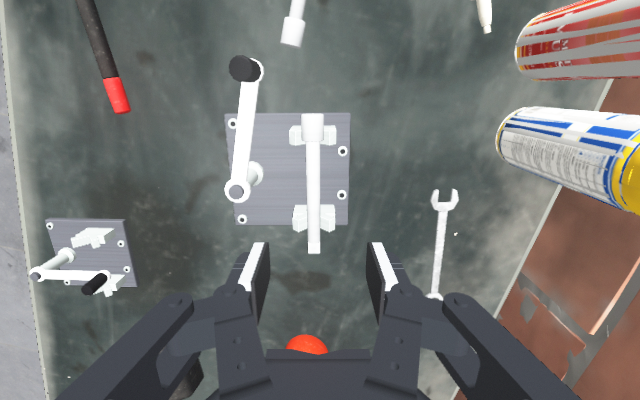

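```bash
python3 -c "
from h import *
st,im,de=load('w6')
e=onplane('wrist',[(313,115),(314.5,252)],.055,st); print(e,e.mean(0),np.degrees(np.arctan2(*(e[0]-e[1])[[1,0]])))
v=onplane('wrist',[(313,134),(314,218)],.055,st); print(v,v.mean(0))
_,p,M=where(); print(M.T@(np.r_[e.mean(0)[:2],.038]-p))"
```

```text
[[ 0.58212981 -0.124708    0.055     ]
 [ 0.61288748 -0.26280719  0.055     ]] [ 0.59750864 -0.19375759  0.055     ] 102.55607090179981
[[ 0.58568072 -0.14153023  0.055     ]
 [ 0.60420573 -0.22440853  0.055     ]] [ 0.59494323 -0.18296938  0.055     ]
p [ 0.5991 -0.182   0.1944] azx 102.2 tilt [-0.013  0.001] armaz 18.0 r 0.0731 F [-0.7  0.6  0.3] w 0.0509
[-0.01172358 -0.00215232  0.15636851]
```

drive_tool(motion="-0.7 0 0 -0.01 -0.002 0.04 60;0 0 0 0 0 0.04 60;0 0 0 0 0 0.03 60;0 0 0 0 0 0 60")

```text
clock: 6.18
position: [0.5955, -0.1881, 0.0799]
ee_rot: [-0.004, 0.629, 0.777, 0.001]
contact_force: [-0.3, -1.0, 0.6]
width: 0.0516
```

```bash
python3 -c "
from h import *
s,p,M=where();take('wrist','w7')
t=np.array([.597,-.192,.038]); print(M.T@(t-p), 'target azx 102.4')"
```

```text
p [ 0.5955 -0.1881  0.0799] azx 102.0 tilt [-0.005  0.008] armaz 14.1 r 0.068 F [-0.3 -1.   0.6] w 0.0516
[-0.00454451  0.00083126  0.04188301] target azx 102.4
```

View pics/w7.png

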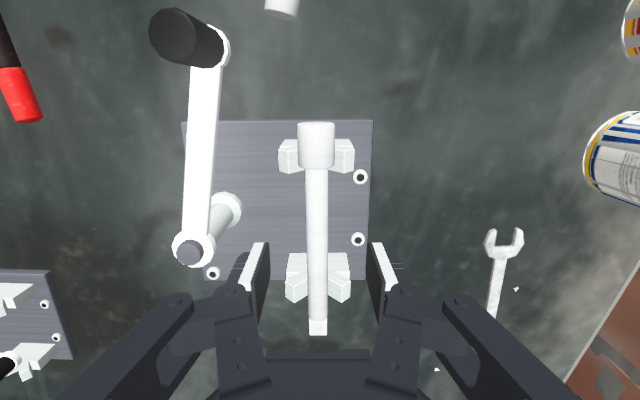

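drive_tool(motion="0 0 -0.4 -0.001 0.001 0.026 60;0 0 0 0 0 0.012 60;0 0 0 0 0 0.004 60;0 0 0 0 0 0 60")

```text
clock: 6.72
position: [0.6016, -0.1895, 0.0449]
ee_rot: [0.002, 0.626, 0.78, 0.003]
contact_force: [0.2, -0.2, 0.3]
width: 0.0512
```

```bash
python3 -c "
from h import *
s,p,M=where();take('wrist','w8')
t=np.array([.597,-.192,.038]); print(M.T@(t-p), 'target azx 102.4')"
```

```text
p [ 0.6016 -0.1895  0.0449] azx 102.5 tilt [0.008 0.002] armaz 11.8 r 0.0736 F [ 0.2 -0.2  0.3] w 0.0512
[-0.00146779 -0.00506747  0.00686463] target azx 102.4
```

View pics/w8.png

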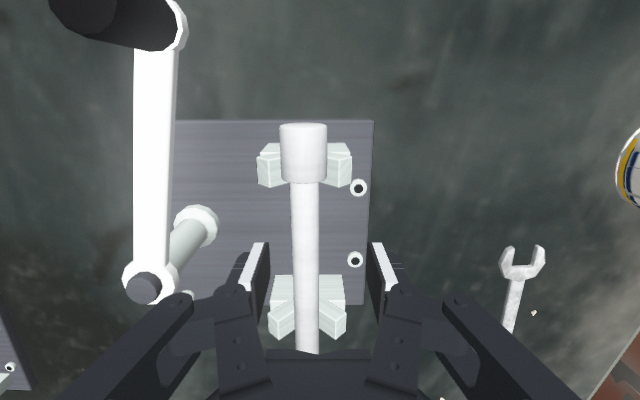

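drive_tool(motion="0.4 0 0 0 -0.005 0.006 60;0 0 0 0 0 0 60")

```text
clock: 7.02
position: [0.5973, -0.1911, 0.04]
ee_rot: [0.001, 0.626, 0.78, 0.001]
contact_force: [-0.1, -0.0, 0.1]
width: 0.0511
```

```bash
python3 -c "
from h import *
s,p,M=where()
t=np.array([.597,-.192,.038]); print(M.T@(t-p), 'target azx 102.4')"
```

```text
p [ 0.5973 -0.1911  0.04  ] azx 102.5 tilt [ 0.003 -0.   ] armaz 11.3 r 0.0691 F [-0.1 -0.   0.1] w 0.0511
[-0.00084038 -0.0004496   0.0020045 ] target azx 102.4
```

drive_tool(motion="0 0 0 0 0 0 15;0 0 0 0 0 0 0;0 0 0 0 0 0 0;0 0 0 0 0 0 0;0 0 0 0 0 0 0;0 0 0 0 0 0 0", newtons=45)

```text
clock: 7.78
position: [0.5956, -0.1915, 0.0404]
ee_rot: [0.0, 0.626, 0.78, -0.001]
contact_force: [-1.7, 0.5, 1.2]
width: 0.0193
```

drive_tool(motion="0 0 0 0 0 -0.02 0;0 0 0 0 0 -0.04 0;0 0 0 0 0 -0.05 0;0 0 0 0 0 -0.05 0;0 0 0 0 0 0 0")

```text
clock: 8.4
position: [0.5966, -0.1904, 0.2017]
ee_rot: [-0.001, 0.626, 0.78, 0.001]
contact_force: [0.8, -0.2, -2.9]
width: 0.0197
```

```bash
python3 -c "
from h import *
s,p,M=where();take('wrist','w9');take('side','s9');take('scene','c9')
st,im,de=load('s9'); cv2.imwrite('pics/s9z.png',cv2.resize(im[120:320,250:450,::-1],None,fx=2.9,fy=2.9))"
```

```text
p [ 0.5966 -0.1904  0.2017] azx 102.4 tilt [-0.002  0.003] armaz 12.0 r 0.0686 F [ 0.8 -0.2 -2.9] w 0.0197
```

View pics/w9.png

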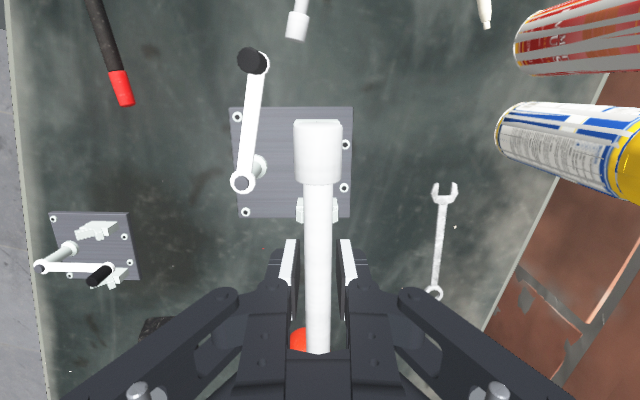

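View pics/s9z.png

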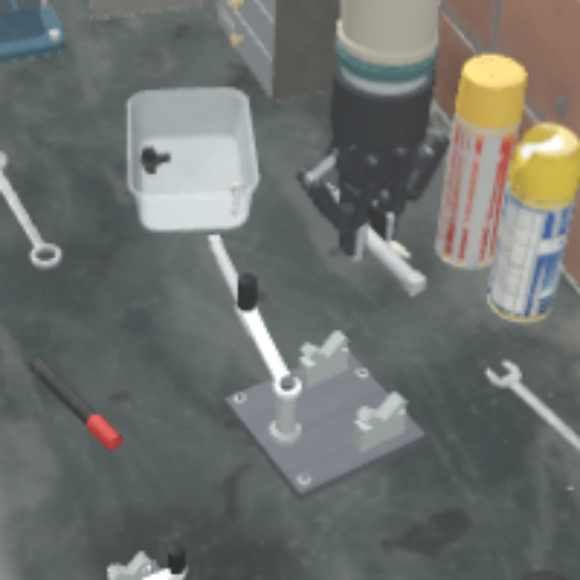

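View pics/c9.png

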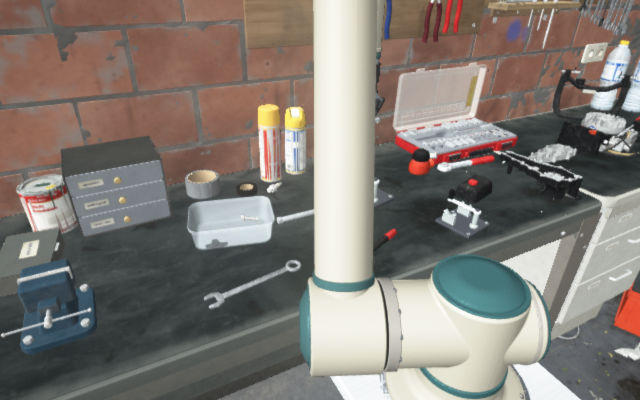

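drive_tool(motion="0 0 0 0.05 0.004 -0.03 0;0 0 0 0.054 0.004 -0.03 0;0 0 0 0.054 0.005 -0.01 0;0 0 0 0.054 0.005 0 0;0 0 9 0.04 0.003 0 0;0 0 9 0 0 0 0;0 0 8 0 0 0 0;0 0 0 0 0 0 0")

```text
clock: 9.55
position: [0.552, 0.0706, 0.2497]
ee_rot: [-0.021, 0.79, 0.613, -0.015]
contact_force: [0.2, 0.3, -2.1]
width: 0.0191
```

```bash
python3 -c "
from h import *
s,p,M=where();take('wrist','w10')"
```

```text
p [0.552  0.0706 0.2497] azx 75.6 tilt [-0.049  0.015] armaz 85.3 r 0.2761 F [ 0.2  0.3 -2.1] w 0.0191
```

View pics/w10.png

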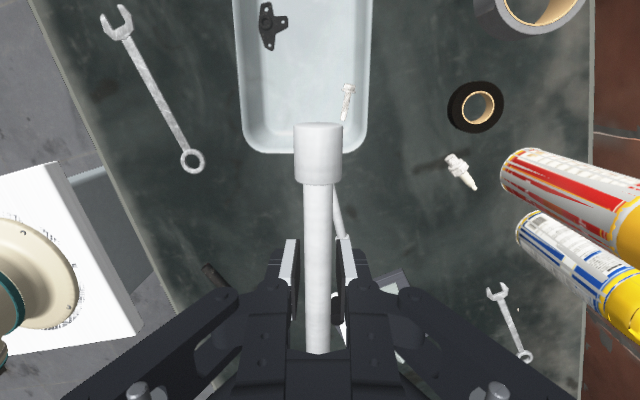

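drive_tool(motion="-2.9 0 0 0.02 0 -0.035 0;0 0 0 0.04 0 -0.035 0;0 0 0 0.02 0 0 0;0 0 0 0 0 0 0")

```text
clock: 10.1
position: [0.5726, 0.147, 0.3148]
ee_rot: [-0.003, 0.789, 0.615, -0.004]
contact_force: [-1.2, -1.5, -1.8]
width: 0.0195
```

```bash
python3 -c "
from h import *
s,p,M=where();take('wrist','w11')"
```

```text
p [0.5726 0.147  0.3148] azx 75.9 tilt [-0.01 -0.  ] armaz 83.0 r 0.3542 F [-1.2 -1.5 -1.8] w 0.0195
```

View pics/w11.png

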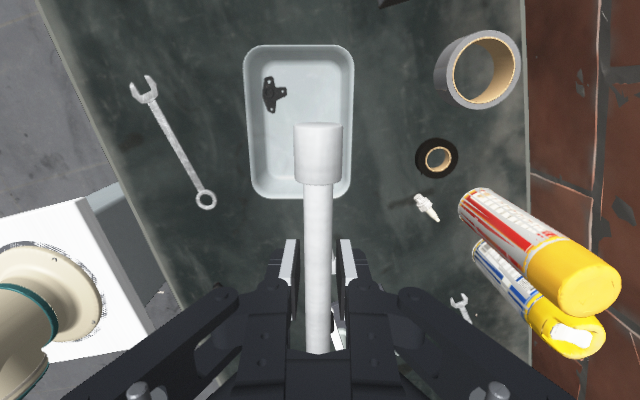

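```bash
python3 -c "
from h import *
st,im,de=load('w11'); P=cloud('wrist',de,st); z=P[...,2]
pts=[(243.5,100),(355,100),(249,180),(353,180),(298,44.5),(302,198.5)]
q=onplane('wrist',pts,.06,st); print(q.round(4))
M=where()[2]; ex=np.array([-np.sin(0),1]);
roi=np.zeros(de.shape,bool); roi[35:210,235:362]=1; roi[115:,288:348]=0
m=roi&(z>.052)&(z<.066); r=cv2.minAreaRect(P[m][:,:2].astype(np.float32)); print(r,cv2.boxPoints(r).round(3).tolist())
_,p,_=where(); print(M.T@(np.r_[r[0],.06]-p), M[:,0])
b=onplane('wrist',[(318,122)],p[2]+.017,st)[0]; print('head end in tool', M.T@(b-p))"
```

```text
[[0.4972 0.2383 0.06  ]
 [0.6344 0.2037 0.06  ]
 [0.4706 0.1357 0.06  ]
 [0.61   0.1009 0.06  ]
 [0.5813 0.2832 0.06  ]
 [0.5347 0.0917 0.06  ]]
p [0.5725 0.1462 0.315 ] azx 75.8 tilt [-0.01  -0.001] armaz 83.0 r 0.3534 F [ 0.3  0.  -1.8] w 0.0195
((0.5563995242118835, 0.1877204030752182), (0.19700118899345398, 0.138652041554451), 75.8132553100586) [[0.4650000035762787, 0.10899999737739563], [0.5989999771118164, 0.07500000298023224], [0.6480000019073486, 0.26600000262260437], [0.5130000114440918, 0.30000001192092896]]
p [0.5725 0.1462 0.315 ] azx 75.8 tilt [-0.01  -0.001] armaz 83.0 r 0.3534 F [ 0.3  0.  -1.8] w 0.0195
[ 0.03709497 -0.02346755  0.25511569] [ 0.24504139  0.9695079  -0.00302504]
head end in tool [ 0.0713443   0.00069617 -0.01722302]
```

drive_tool(motion="-0.6 0 0 0.02 -0.012 0.03 0;0 0 0 0.017 -0.011 0.04 0;0 0 0 0 0 0.05 0;0 0 0 0 0 0.04 0;0 0 0 0 0 0 0")

```text
clock: 10.78
position: [0.5541, 0.1796, 0.1442]
ee_rot: [0.001, 0.79, 0.613, -0.008]
contact_force: [-0.1, 0.4, -1.0]
width: 0.0195
```

```bash
python3 -c "
from h import *
s,p,M=where(); print(M.T@(np.r_[.5564,.1877,.02]-p))
take('wrist','w12')"
```

```text
p [0.5541 0.1796 0.1442] azx 75.7 tilt [-0.011 -0.011] armaz 86.3 r 0.385 F [-0.1  0.4 -1. ] w 0.0195
[0.01011658 0.00116334 0.12405569]
```

View pics/w12.png

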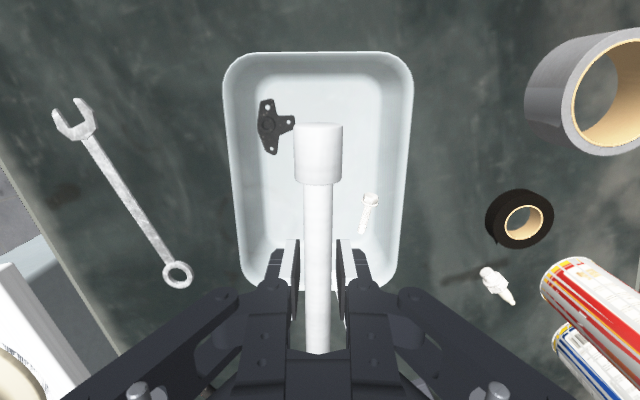

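drive_tool(motion="-0.5 0.8 0 0.009 0.001 0.03 0;0 0 0 0 0 0.025 0;0 0 0 0 0 0.02 0;0 0 0 0 0 0 0")

```text
clock: 11.32
position: [0.5664, 0.1866, 0.0778]
ee_rot: [0.005, 0.79, 0.613, 0.009]
contact_force: [-0.0, -0.9, -1.8]
width: 0.0193
```

```bash
python3 -c "
from h import *
s,p,M=where(); print(M.T@(np.r_[.5564,.1877,.02]-p))
take('wrist','w13')"
```

```text
p [0.5664 0.1866 0.0778] azx 75.6 tilt [0.021 0.003] armaz 84.6 r 0.393 F [-0.  -0.9 -1.8] w 0.0193
[-0.00191261 -0.01108683  0.05760494]
```

View pics/w13.png

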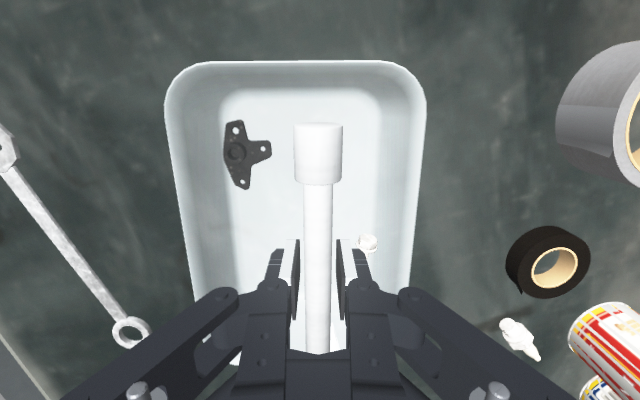

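drive_tool(motion="1 0 0 -0.002 -0.011 0.01 0;0 0 0 0 0 0.015 0;0 0 0 0 0 0 0")

```text
clock: 11.75
position: [0.5582, 0.188, 0.0556]
ee_rot: [0.0, 0.79, 0.613, 0.007]
contact_force: [1.2, 0.0, -0.7]
width: 0.0193
```

```bash
python3 -c "
from h import *
s,p,M=where(); print(M.T@(np.r_[.5564,.1877,.02]-p))"
```

```text
p [0.5582 0.188  0.0556] azx 75.6 tilt [0.012 0.009] armaz 85.8 r 0.3937 F [ 1.2  0.  -0.7] w 0.0193
[-0.00115168 -0.0019823   0.03560903]
```

drive_tool(motion="0.5 -0.7 0 -0.001 -0.003 0.012 0;0 0 0 0 0 0.012 0;0 0 0 0 0 0.005 0;0 0 0 0 0 0 0")

```text
clock: 12.25
position: [0.5551, 0.188, 0.0242]
ee_rot: [0.0, 0.79, 0.613, -0.001]
contact_force: [0.5, -1.4, -1.3]
width: 0.0198
```

```bash
python3 -c "
from h import *
s,p,M=where(); print(M.T@(np.r_[.5564,.1877,.02]-p))
take('wrist','w14')"
```

```text
p [0.5551 0.188  0.0242] azx 75.6 tilt [-0.001 -0.002] armaz 86.3 r 0.3935 F [ 0.5 -1.4 -1.3] w 0.0198
[2.72137578e-07 1.33076652e-03 4.16129592e-03]
```

View pics/w14.png

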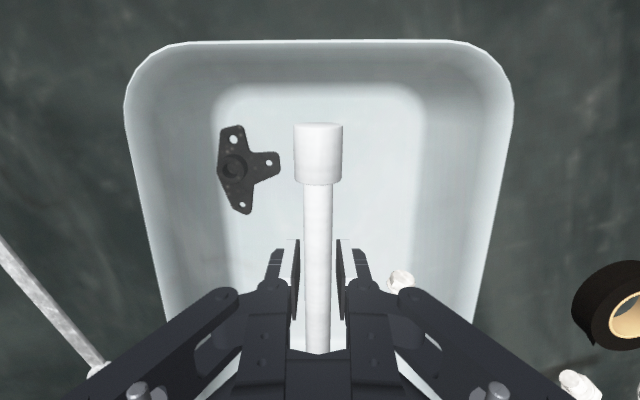

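drive_tool(motion="0 0 0 0 0 0.006 0;0 0 0 0 0 0 0;0 0 0 0 0 0 42;0 0 0 0 0 0 42;0 0 0 0 0 0 42;0 0 0 0 0 0 42;0 0 0 0 0 -0.02 42;0 0 0 0 0 -0.03 42;0 0 0 0 0 -0.05 42;0 0 0 0 0 -0.05 42;0 0 0 0 0 -0.05 42;0 0 0 0 0 0 42")

```text
clock: 13.8
position: [0.5562, 0.1884, 0.226]
ee_rot: [0.001, 0.79, 0.613, 0.001]
contact_force: [0.2, -0.2, -1.0]
width: 0.0357
```

```bash
python3 -c "
from h import *
s,p,M=where();print(s['qpos'].round(2));
take('wrist','w15');take('side','s15')
st,im,de=load('w15'); P=cloud('wrist',de,st); z=P[...,2]"
```

```text
p [0.5562 0.1884 0.226 ] azx 75.6 tilt [ 0.003 -0.001] armaz 86.1 r 0.3939 F [ 0.2 -0.2 -1. ] w 0.0357
[ 0.21  0.3   1.49 -0.    1.35  0.46]
```

View pics/w15.png

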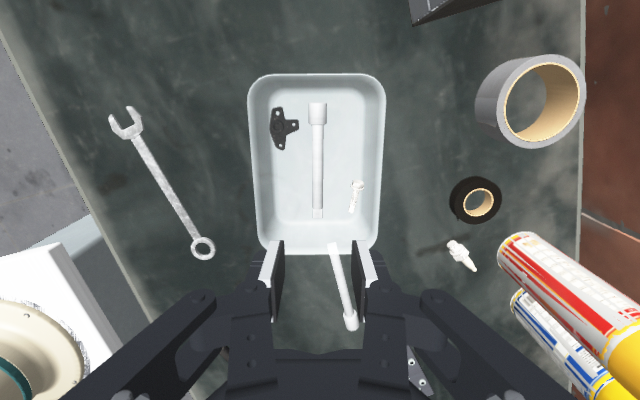

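View pics/s15.png

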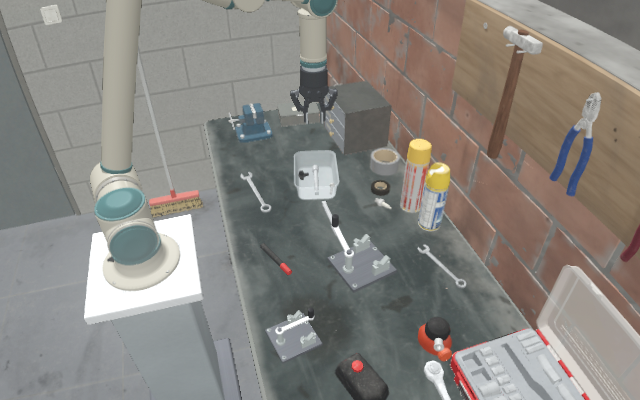

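drive_tool(motion="0 0 0 -0.045 0.007 0 60;0 0 0 -0.05 0.007 0 60;0 0 0 -0.05 0.007 0 60;0 0 0 -0.05 0.007 0 60;0 0 0 -0.05 0.007 0 60;0 0 -8 -0.04 0.007 0 60;0 0 -8 0 0 0 60;0 0 0 0 0 0 60")

```text
clock: 14.9
position: [0.513, -0.1058, 0.2042]
ee_rot: [-0.015, 0.694, 0.72, -0.012]
contact_force: [-0.8, -0.1, 0.3]
width: 0.0511
```

```bash
python3 -c "
from h import *
s,p,M=where();print(M.T@(np.r_[.526,-.0995,.085]-p))
take('wrist','w16')"
```

```text
p [ 0.513  -0.1058  0.2042] azx 92.1 tilt [-0.038  0.003] armaz 99.5 r 0.1002 F [-0.8 -0.1  0.3] w 0.0511
[0.00534611 0.0177123  0.11861858]
```

View pics/w16.png

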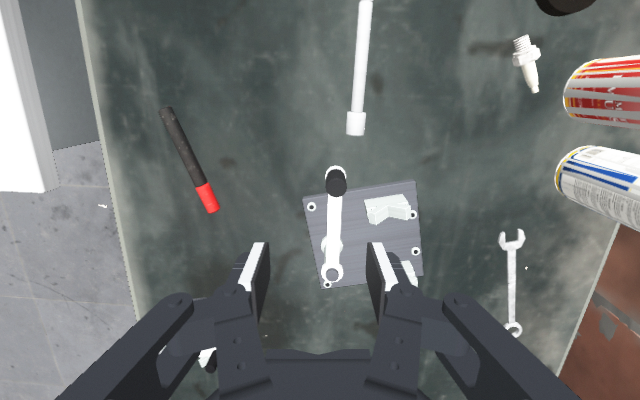

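```bash
python3 -c "
from h import *
st,im,de=load('w16')
print(onplane('wrist',[(336,180),(332,271)],.108,st),onplane('wrist',[(332,271)],.081,st))"
```

```text
[[ 0.52473913 -0.09285602  0.108     ]
 [ 0.52598121 -0.18015341  0.108     ]] [[ 0.52715471 -0.19790748  0.081     ]]
```

drive_tool(motion="-2.2 0 0 0.004 0.012 0.03 60;0 0 0 0 0 0.02 60;0 0 0 0 0 0 60")

```text
clock: 15.32
position: [0.523, -0.0989, 0.1505]
ee_rot: [-0.003, 0.696, 0.718, 0.001]
contact_force: [0.6, 0.9, 0.6]
width: 0.0514
```

```bash
python3 -c "
from h import *
s,p,M=where();print(M.T@(np.r_[.526,-.0995,.085]-p))
take('wrist','w17')"
```

```text
p [ 0.523  -0.0989  0.1505] azx 91.9 tilt [-0.002  0.005] armaz 93.5 r 0.1059 F [0.6 0.9 0.6] w 0.0514
[-0.00102838  0.00305742  0.06547508]
```

View pics/w17.png

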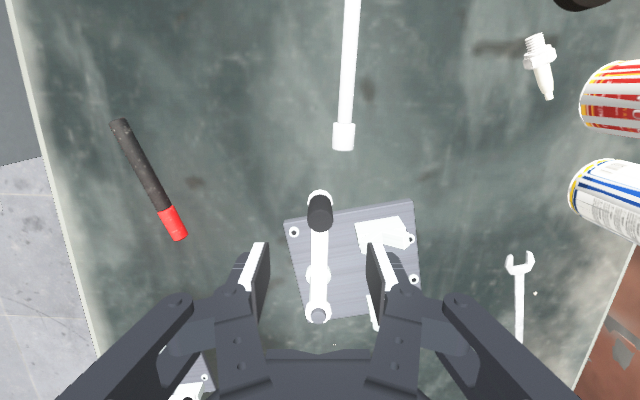

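drive_tool(motion="0 0 0 0.003 0.001 0.03 60;0 0 0 0 0 0.02 60;0 0 0 0 0 0.008 60;0 0 0 0 0 0 45;0 0 0 0 0 0 40")

```text
clock: 16.0
position: [0.5286, -0.0956, 0.0966]
ee_rot: [0.002, 0.696, 0.718, 0.004]
contact_force: [0.1, 0.4, -0.2]
width: 0.0342
```

```bash
python3 -c "
from h import *
s,p,M=where();print(M.T@(np.r_[.526,-.0995,.085]-p))
take('wrist','w18')"
```

```text
p [ 0.5286 -0.0956  0.0966] azx 91.8 tilt [0.008 0.002] armaz 90.5 r 0.109 F [ 0.1  0.4 -0.2] w 0.0342
[-0.00386131 -0.00286078  0.0116059 ]
```

View pics/w18.png

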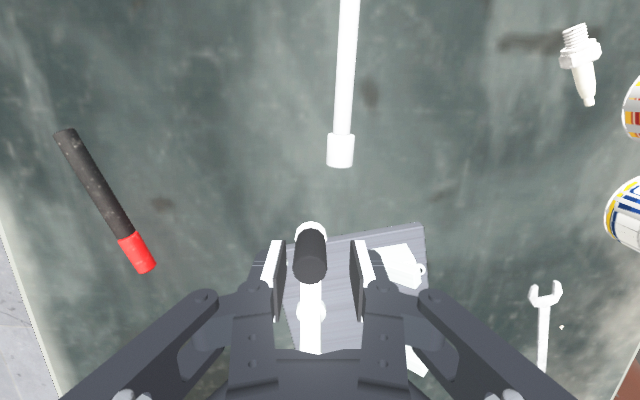

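drive_tool(motion="0.4 0 0 -0.003 0 0.01 35;0 0 10 -0.002 0.018 0 35;0 0 10 -0.002 0.018 0 35;0 0 10 -0.002 0.018 0 35;0 0 10 -0.002 0.018 0 35;0 0 0 0 0 0 35")

```text
clock: 16.8
position: [0.5949, -0.1239, 0.0848]
ee_rot: [-0.002, 0.904, 0.427, -0.002]
contact_force: [-0.0, 0.4, -0.2]
width: 0.0298
```

```bash
python3 -c "
from h import *
s,p,M=where()
take('wrist','w19')"
```

```text
p [ 0.5949 -0.1239  0.0848] azx 50.6 tilt [-0.005  0.002] armaz 51.0 r 0.1039 F [-0.   0.4 -0.2] w 0.0298
```

View pics/w19.png

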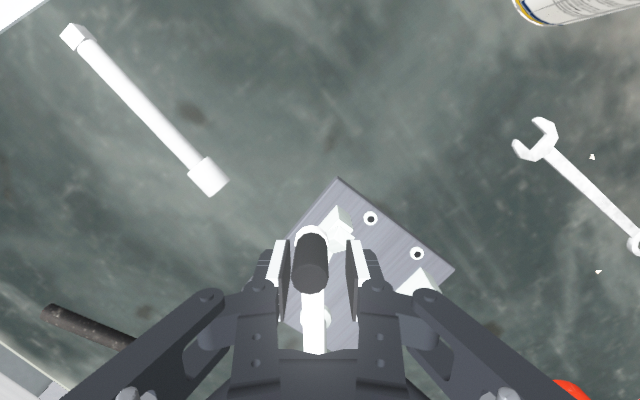

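drive_tool(motion="0 0 10 -0.002 0.018 0 35;0 0 10 -0.001 0.018 0 35;0 0 8 -0.001 0.015 0 35;0 0 0 0 0 0 35")

```text
clock: 17.35
position: [0.6203, -0.1614, 0.0835]
ee_rot: [-0.005, 0.981, 0.195, -0.005]
contact_force: [-1.1, 0.4, -0.4]
width: 0.0301
```

```bash
python3 -c "
from h import *
s,p,M=where()
take('wrist','w20')"
```

```text
p [ 0.6203 -0.1614  0.0835] azx 22.5 tilt [-0.012  0.008] armaz 25.5 r 0.1006 F [-1.1  0.4 -0.4] w 0.0301
```

View pics/w20.png

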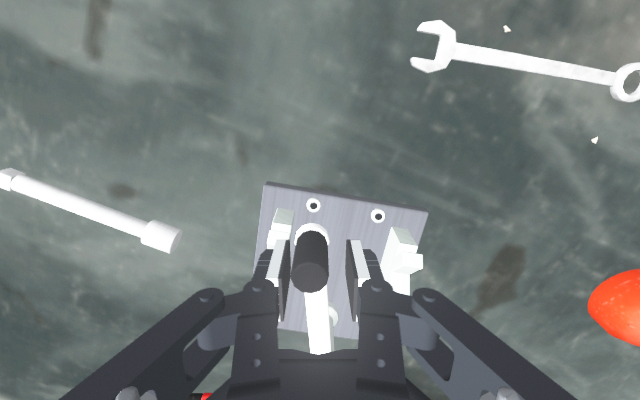

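drive_tool(motion="0 0 5 0.002 0.010 0 35;0 0 5 0.001 0.009 0 35;0 0 0 0 0.003 0 35;0 0 0 0 0 0 35")

```text
clock: 17.9
position: [0.6259, -0.1764, 0.0828]
ee_rot: [-0.007, 0.993, 0.114, -0.008]
contact_force: [0.2, 0.4, -0.1]
width: 0.0303
```

```bash
python3 -c "
from h import *
s,p,M=where()"
```

```text
p [ 0.6259 -0.1764  0.0828] azx 13.1 tilt [-0.018  0.012] armaz 16.3 r 0.1005 F [ 0.2  0.4 -0.1] w 0.0303
```

drive_tool(motion="0 0 0 0.001 0.006 0 35;0 0 0 0 0.004 0 35;0 0 0 0 0 0 35")

```text
clock: 18.27
position: [0.6289, -0.1855, 0.0828]
ee_rot: [-0.007, 0.993, 0.115, -0.008]
contact_force: [-0.6, -0.8, -0.5]
width: 0.0299
```

drive_tool(motion="0 0 0 0 0.003 0 35;0 0 0 0 0 0 35")

```text
clock: 18.52
position: [0.6291, -0.1863, 0.0826]
ee_rot: [-0.009, 0.993, 0.115, -0.009]
contact_force: [-0.5, 0.2, 0.4]
width: 0.0298
```

```bash
python3 -c "
from h import *
s,p,M=where()
take('wrist','w21')"
```

```text
p [ 0.6291 -0.1863  0.0826] azx 13.2 tilt [-0.02   0.017] armaz 10.4 r 0.1013 F [-0.5  0.2  0.4] w 0.0298
```

View pics/w21.png

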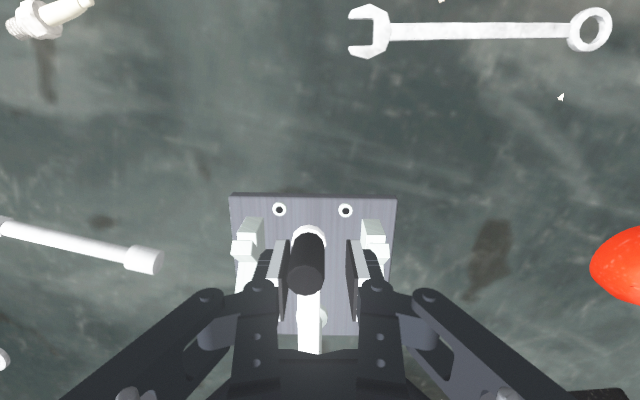

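drive_tool(motion="0 0 0 0 0.005 0 35;0 0 0 0 0 0 35")

```text
clock: 18.82
position: [0.629, -0.186, 0.0825]
ee_rot: [-0.014, 0.993, 0.115, -0.01]
contact_force: [0.2, 0.1, 0.1]
width: 0.0302
```

drive_tool(motion="0 0 0 0 0.005 0 35;0 0 0 0 0 0 35")

```text
clock: 19.08
position: [0.6289, -0.1858, 0.0822]
ee_rot: [-0.019, 0.993, 0.114, -0.011]
contact_force: [-0.0, 0.5, 1.6]
width: 0.0299
```

drive_tool(motion="0 0 0 0 -0.004 0 50;0 0 0 0 0 0 60;0 0 0 0 0 -0.03 60;0 0 0 0 0 -0.05 60;0 0 0 0 0 -0.05 60;0 0 0 0 0 -0.05 60;0 0 0 0 0 0 60")

```text
clock: 19.95
position: [0.6332, -0.194, 0.2665]
ee_rot: [-0.015, 0.993, 0.114, -0.011]
contact_force: [0.5, 0.0, -0.6]
width: 0.0512
```

```bash
python3 -c "
from h import *
s,p,M=where()
take('wrist','w22');take('side','s22')
st,im,de=load('w22'); cv2.imwrite('pics/w22z.png',cv2.resize(im[100:300,200:440,::-1],None,fx=3,fy=3,interpolation=cv2.INTER_CUBIC))"
```

```text
p [ 0.6332 -0.194   0.2665] azx 13.1 tilt [-0.026  0.026] armaz 5.8 r 0.1043 F [ 0.5  0.  -0.6] w 0.0512
```

View pics/w22z.png

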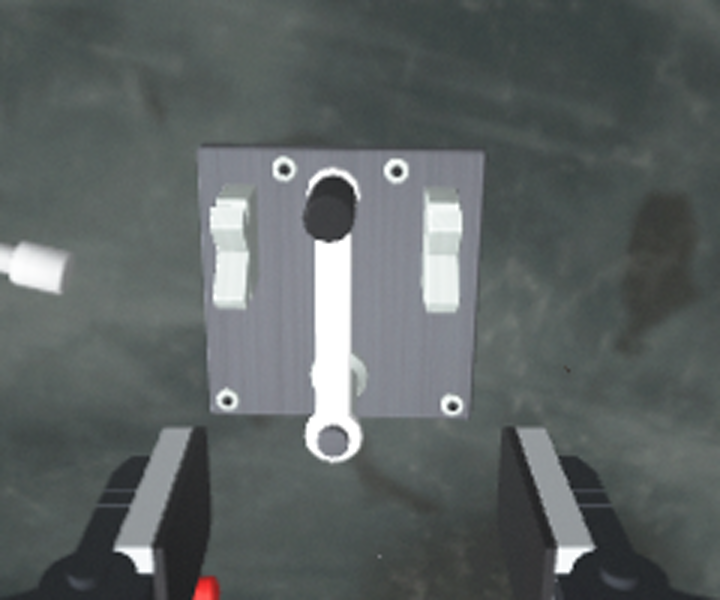

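View pics/s22.png

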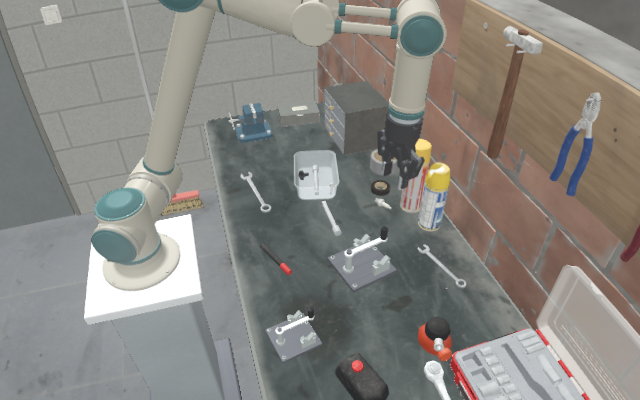

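```bash
python3 -c "
from h import *
st,im,de=load('w22')
f=lambda x,y:(200+(x+.5)/3-.5,100+(y+.5)/3-.5)
pv=onplane('wrist',[f(333,440)],.081,st)[0]; arm=onplane('wrist',[f(333,225),f(332,350)],.074,st); kn=onplane('wrist',[f(329,211)],.108,st)[0]
pl=onplane('wrist',[f(199,146),f(485,151),f(211,411),f(469,417),f(284.5,169),f(397,171),f(227,400),f(452,405)],.012,st)
az=lambda d:np.degrees(np.arctan2(d[1],d[0]))
print(pv,kn,'knob az',az(kn-pv),'armline az',az(arm[0]-arm[1]))
print('plate az',az(pl[0]-pl[2]),az(pl[1]-pl[3]),az(pl[0]-pl[1])-90,az(pl[2]-pl[3])-90,az(pl[6]-pl[7])-90)
# tray bar check from side + motion of tray / good bar
a,ia,da=load('side0'); b,ib,db=load('s22')
P=cloud('side',db); z=P[...,2]; roi=np.zeros(z.shape,bool); roi[145:205,285:345]=1
m=roi&(z>.052)&(z<.07); print('tray',cv2.minAreaRect(P[m][:,:2].astype(np.float32)))
roi[:]=0; roi[200:240,318:345]=1; q=P[roi&(z>.012)&(z<.03)]; print('good',cv2.minAreaRect(q[:,:2].astype(np.float32)), q.mean(0))
st,im,de=load('w15'); print('bar ends',onplane('wrist',[(317.5,103),(318,217)],.0125,st)); print(cloud('wrist',de,st)[[105,150,210],[317,317,318]].round(3))
"
```

```text
[ 0.53016561 -0.20432058  0.081     ] [ 0.63309319 -0.18136319  0.108     ] knob az 12.573676884863163 armline az 12.16806357783333
plate az 12.257532647097149 12.515928134662701 12.41974498848704 12.550904399840277 12.595353277884414
tray ((0.5564324259757996, 0.19047436118125916), (0.20439556241035461, 0.13678349554538727), 75.60277557373047)
good ((0.543433666229248, 0.0010609030723571777), (0.02100229077041149, 0.1463298350572586), 0.7089542746543884) [ 0.54381804 -0.00705955  0.01781902]
bar ends [[0.57539731 0.25592204 0.0125    ]
 [0.54090942 0.11920259 0.0125    ]]
[[0.574 0.254 0.023]
 [0.562 0.205 0.019]
 [  nan   nan   nan]]
```

Keeper at 0 (within about 0.3°) and the bar is flat in the tray; tray and good bar are where they were. The hand is clear of everything, so I hand in.

```bash
python3 -c "
from rig import sign_off,get_state
print(get_state()['qd'].round(4)); print(sign_off())"
```

```text
[ 0.0015  0.0227  0.0485  0.0051 -0.0019  0.0008]
the job is handed in; nothing more can be done
None
```

I swung the keeper arm to about 1.39 rad with the fingers round its knob and lifted the failed bar out of the V-blocks. I set the bar down in the scrap tray along its middle line, then swung the keeper back to its stop. The job was handed in at about 20 s of the 72 s allowed. `sign_off` gives no verdict, so I don't know the official result.

What the last checks showed:
- **Keeper:** the arm line and knob point at 12.2° and 12.6°, against the fixture's 12.3–12.6°, so it is home to within about 0.01 rad.
- **Failed bar:** in the wrist picture taken after release it lies flat in the tray. The depth at its head end reads 23 mm above the bench, well below the 60 mm rim. Its centre is within about 2 mm of the tray's centre. The depth at the other end gave no reading. The final side picture still shows it in the tray.
- **Tray and good bar:** the tray measures within about 3 mm of its first measured position and the good bar within about 1 mm.
- **Robot:** the gripper was about 0.27 m above the bench and touching nothing.

Two things did not behave cleanly. Single moves drifted by up to about 10 mm and 3° of tilt, and I corrected these where placement mattered. At the keeper's stop the force reading stayed near zero, so I judged contact by the arm no longer advancing and confirmed it in the picture.

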